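Click the bone tampers into the steriliser rack in size order

TASK

Two of the four bone tampers are lying loose on the counter: put them across the blue rack's two empty clip pairs so that all four lie in order of length, and press each one down until it clicks fully home in both of its clips. Leave the shortest and the longest, already clipped at the two ends, in their places, and do not knock the other things on the counter about.

Things in the scene. Friction and masses are not known exactly. Their poses are not given: they have to be found in the camera images.
- rack: fixed instrument rack, origin under the centre of its steel base plate (100 x 230 x 6 mm). Two blue rails along y (12 mm wide, 220 long, tops 39 mm up) at x = -32 and +32 mm. Each rail bears 4 steel spring clips, making 4 clip pairs at y = -75, -25, 25, 75 mm. One tamper lies in a pair, along the rack's x, across both rails, its collars outside the clips with 8 mm play each way
- tamper1: the shortest: double-ended tamper, 124 mm long, 60 g. Round steel handle, 12 mm diameter, 100 mm long, with a yellow sleeve 40 mm long round its middle and a square collar of that colour (16 x 16, 5 mm thick) at both its ends; beyond them a 6 mm shank and a dark 7 mm foot. Symmetric. Origin: middle of the handle's axis, x along it. Starts clicked home at one end of the rack (either)
- tamper2: the second shortest: double-ended tamper, 154 mm long, 68 g. Round steel handle, 12 mm diameter, 100 mm long, with a green sleeve 40 mm long round its middle and a square collar of that colour (16 x 16, 5 mm thick) at both its ends; beyond them a 6 mm shank and a dark 9 mm foot. Symmetric. Origin: middle of the handle's axis, x along it. Starts loose on the counter, axis 8 mm up, left or right of the rack
- tamper3: the second longest: double-ended tamper, 184 mm long, 76 g. Round steel handle, 12 mm diameter, 100 mm long, with a red sleeve 40 mm long round its middle and a square collar of that colour (16 x 16, 5 mm thick) at both its ends; beyond them a 6 mm shank and a dark 11 mm foot. Symmetric. Origin: middle of the handle's axis, x along it. Starts loose on the counter, axis 8 mm up, left or right of the rack
- tamper4: the longest: double-ended tamper, 214 mm long, 85 g. Round steel handle, 12 mm diameter, 100 mm long, with a black sleeve 40 mm long round its middle and a square collar of that colour (16 x 16, 5 mm thick) at both its ends; beyond them a 6 mm shank and a dark 13 mm foot. Symmetric. Origin: middle of the handle's axis, x along it. Starts clicked home at one end of the rack (either)
- disinfectant: bystander: white bottle with blue label, 64 mm diameter, 150 mm tall, origin under its centre
- wipes_tub: bystander: white tub with green lid and label, 90 mm diameter, 100 mm tall, origin under its centre
- steel_bowl: bystander: steel bowl 110 mm diameter, 45 mm tall, origin under its centre
- strip_tray: bystander: grey divided tray 80 x 110 x 35 mm, origin under its centre
- scrub_brush: bystander: blue-handled brush lying on the counter beyond the left-hand tamper
- tweezers: bystander: steel tweezers lying flat, 125 mm long, 8 mm high, beyond the right-hand tamper
- clip1 (a point): where the middle of a seated handle lies in the clip pair at rack y = -75 mm, 45 mm above the rack's underside, 52 mm clear between the rails. A clip: two sprung jaws, 10 mm long in x, with round beads (6 mm diameter, tops 54 mm up) 8 mm apart
- clip2 (a point): where the middle of a seated handle lies in the clip pair at rack y = -25 mm, 45 mm above the rack's underside, 52 mm clear between the rails. A handle laid on an empty pair rests in the notch between the beads, its axis about 56 mm up
- clip3 (a point): where the middle of a seated handle lies in the clip pair at rack y = 25 mm, 45 mm above the rack's underside, 52 mm clear between the rails. To click it in, press the handle midway between the rails down (it clicks at some 6 to 10 N; 20 N does no harm): the jaws give 2 mm each and it drops onto the rails, axis 45 mm up
- clip4 (a point): where the middle of a seated handle lies in the clip pair at rack y = 75 mm, 45 mm above the rack's underside, 52 mm clear between the rails
Things that resemble listed ones, but are neither listed nor needed, are in the scene too. Leave any orange or pink look-alike of the tamper2 alone.

How it is judged (in metres and radians):
At the end, for the whole second after the job is handed in: All four tampers at rest in the clip pairs, in length order, 1 and 4 still at the ends. Each handle's middle is within 12 mm horizontally of its pair's point, its axis 42 to 48 mm above the rack's underside (clicked down), parallel to the rack's x within 0.07 rad ((horizontal distance between tamper1 and clip1 below 0.012 m or horizontal distance between tamper1 and clip4 below 0.012 m) and z of tamper1 in the frame of rack between 0.042 and 0.048 m and angle between the x axis of each of tamper1, tamper4, tamper2, tamper3 and the x axis of rack, either way round below 0.07 rad and (horizontal distance between tamper4 and clip1 below 0.012 m or horizontal distance between tamper4 and clip4 below 0.012 m) and z of tamper4 in the frame of rack between 0.042 and 0.048 m and (horizontal distance between tamper2 and clip2 below 0.012 m or horizontal distance between tamper2 and clip3 below 0.012 m) and z of tamper2 in the frame of rack between 0.042 and 0.048 m and (horizontal distance between tamper3 and clip2 below 0.012 m or horizontal distance between tamper3 and clip3 below 0.012 m) and z of tamper3 in the frame of rack between 0.042 and 0.048 m and horizontal distance between tamper3 and tamper4 below 0.07 m and horizontal distance between tamper2 and tamper1 below 0.07 m and linear speed of each of tamper1, tamper2, tamper3, tamper4 below 0.02 m/s); the robot touches nothing.
It fails at once if a bystander on the counter is moved by more than 4 cm (distance of any of disinfectant, wipes_tub, steel_bowl, strip_tray, scrub_brush, tweezers from where it was at the start of the episode above 0.04 m).
It fails at once if a tamper that was already clipped is pulled out or shifted by more than 1.5 cm (distance of any of tamper1, tamper4 from where it was at the start of the episode above 0.015 m).
It also fails if it takes over 62 s, if anything falls off the work surface, if the arm or the gripper's body presses on something with over 40 N, if the wrist force passes 120 N, or if a joint passes its speed limit or range.

ROBOT

A 6-joint arm with a two-finger parallel gripper is mounted at the origin on the work surface. World frame = base frame: x ahead of the robot, y to its left, z up, the work surface at z = 0. Lengths are in mm, angles in rad, forces in N, time in s.
With the tool pointing down it reaches from about 275 to 1000 mm from the base axis. Payload 8.4 kg.
Tool frame: the origin (TCP) lies at the very end of the fingers, on their centre line; the grasp point (between the pads) lies 19 mm behind it; z points along the fingers, y is the direction in which the jaws open and shut (so a half turn about z gives the same grasp; the last joint's range is limited). The gripper opens to 85 mm and grips with 20 to 120 N. Pads are 22 mm wide; open, the fingers measure 114 mm over their backs; the gripper's body (76 mm by 85 mm) begins 54 mm behind the grasp point. The pads swing forward as they close: fully open they stand 13 mm farther back than shut.
Start: joints at [1.164, 0.353, 1.633, -0, 1.155, -0.002], TCP at [246.146, 574.491, 231.281] pointing down, gripper open.
Joint ranges: [-2.63, 2.63], [-0.92, 2.1], [0.06, 2.66], [-1.3, 4.44], [0, 2.69], [-3.02, 3.02]. Speed limits (rad/s): [2.22, 2.22, 2.79, 3.14, 3.14, 3.14].

INTERFACE

Orientations are given as [roll, pitch, yaw] about the fixed x, y, z axes, in that order (R = Rz(yaw) Ry(pitch) Rx(roll)).
In Python, from rig import sense, grab_frame, get_calibration, sign_off, boxes_of, trace gives the robot as it stands.
- The arm moves only by the tool servo_tool, never from a script. Its argument "rows" is a list of rows, each a list of 3 entries, a list of its own where there are three numbers: the finger opening in mm, from 0 to 85.4, then the shift along the tool's x, y, z in mm, then the turn, a rotation vector about the tool's x, y, z in degrees. A call has 1 to 8 rows; each row shifts and turns the commanded pose from where the row before left it, along the tool's axes as they then stand; what a row does not reach is not made up. A row lasts 1/8 s, in which the tool goes at most 62.5 mm and 10.7 degrees, less where a joint would pass 70% of its speed; a pose out of reach is approached as far as the arm can. A call is refused whole if a number of a shift passes 62.5 or a number of a turn 10.7, either way. A call with a gripper value outside its range is refused whole. The fingers move at their own pace and stop on an object; "force" is the grip in N (left out, the last holds). Time passes only in rows, so rows that do not move let the fingers close. It gives the time, the measured TCP pose, the force and the opening at its end, in the units of the state.
- sense(): the state, without advancing time (a new reading comes with each control period).
- grab_frame(name): name is "scene" or "top" or "wrist"; returns the picture (420x560x3 uint8, blue, green, red); there is no depth.
- get_calibration(name): a dict with "intrinsics" (3x3 intrinsics, pixels), "world_to_cam" (4x4, takes a point from world to camera coordinates). Camera axes: x right, y down, z forward; pixel columns grow to the right and rows downward; lengths in mm; the calibration is good to about 2 mm. The wrist camera is an equidistant fisheye: a pixel r from the principal point sees the ray r / f radians off the axis. A picture is of the moment at which its call begins: read the wrist's pose just before it. get_calibration takes no time and is no camera call; for the wrist camera it gives the pose at the moment of the call.
- sign_off(): hands the job in, once; it reports no verdict.
Trained networks look in the newest picture that a camera, given by its name, has taken for a name from the list of things; names that differ only in an ending like _2 or _b are one class to them, and where a whole thing is asked for, a point or a joint stands for the part that bears it (a point fixed in the world has none). Each returns a list of dicts, best first, with "conf" (0 to 1); they miss things now and then, are a little off and sometimes report something else, mostly with a low value. They report only what shows in the picture. A call takes as long as a camera call. They do not tell look-alikes from the thing itself.
- boxes_of(camera, thing): "centre" ([x, y, z] in mm, in the coordinates of the camera as it stood for that picture, good to about 4 mm: the middle of the surface that is visible of it).
- trace(camera, thing): "mask" (420x560 bool, what is visible of it).
The state is a dict: "clock": time; "qpos": joint angles; "qvel": joint speeds; "joint_efforts": joint torques, N m; "eef_pos": TCP position; "tcp_rot": TCP orientation; "contact_force": force on the tool from outside, world axes, zero at the start; "wrist_torque": the same for the moment, N m; "opening": opening from 0.0 (shut) to 1.0 (fully open).
Only numpy, scipy, OpenCV 4.12 (cv2) and the standard library are available. Lean on these libraries where they do the work, as an engineer would, in place of code of your own. Each camera call takes 0.05 s, during which the arm holds its last target. There are 200 camera calls.

## Working session

There is one attempt and no reset: what is moved stays moved. The work goes in short steps, Python scripts to look and compute and a tool call to move; the robot and the scene stay as the last step left them, time stands still between calls to the robot, and variables do not carry over. Pictures are saved under pics/ and viewed, about 8 in all and at most 12, crops included, and the job is handed in when it is done.

Besides the shell and the picture viewer there is one more tool, called after "Call:" by a JSON object that holds its "fn" and its "kwargs", one argument or row to a line. servo_tool: Moves the arm, as the interface text tells. Its arguments: {"type":"object","properties":{"rows":{"type":"array","items":{"type":"array"}},"force":{"type":"number"}},"required":["rows"]}

```bash
mkdir -p pics; ls; cat > h.py <<'E'
import numpy as np,cv2
from rig import *
def toworld(c,p):
    T=np.linalg.inv(np.array(c["world_to_cam"]));return (T@np.r_[p,1])[:3]
def ray(c,u,v,z,fish=False):
    K=np.array(c["intrinsics"]);a=np.array([(u-K[0,2])/K[0,0],(v-K[1,2])/K[1,1]])
    r=np.hypot(*a)
    d=np.r_[a*(np.sin(r)/r if r>0 else 1),np.cos(r)] if fish else np.r_[a,1]
    T=np.linalg.inv(np.array(c["world_to_cam"]));o=T[:3,3];d=T[:3,:3]@d
    return o+d*(z-o[2])/d[2]
def maskpose(cam,m,z):
    "centre, axis yaw, length of a mask on plane z"
    c=get_calibration(cam)
    (p,s,a)=cv2.minAreaRect(np.argwhere(m)[:,::-1].astype(np.float32))
    b=cv2.boxPoints((p,s,a)); w=np.array([ray(c,u,v,z,cam=="wrist")[:2] for u,v in b])
    e=[w[1]-w[0],w[2]-w[1]]; e=max(e,key=np.linalg.norm)
    return w.mean(0).round(1),np.degrees(np.arctan2(e[1],e[0])).round(1),np.linalg.norm(e).round(1)
E
python3 - <<'E'
from h import *
s=sense();print(s["clock"],s["eef_pos"],s["tcp_rot"])
for cam in("scene","top"):
    im=grab_frame(cam);cv2.imwrite(f"pics/{cam}0.png",im);c=get_calibration(cam)
    for t in ["rack","tamper1","tamper2","tamper3","tamper4"]+(["disinfectant","wipes_tub","steel_bowl","strip_tray","scrub_brush","tweezers"] if cam=="top" else []):
        for b in boxes_of(cam,t): print(cam,t,round(b["conf"],2),toworld(c,b["centre"]).round())
E
```

```text
pics
0.0 [245.94336555 574.0285486  230.53426394] [-3.14014967e+00  6.69796302e-06  2.73680924e+00]
scene rack 0.8 [532.  44.  15.]
scene tamper1 0.67 [ 254. -332.   10.]
scene tamper1 0.63 [ 577. -519.   15.]
scene tamper1 0.61 [521. 257.  11.]
scene tamper1 0.54 [ 483. -313.    9.]
scene tamper1 0.51 [513. -32.  49.]
scene tamper2 0.67 [ 254. -332.   10.]
scene tamper2 0.63 [ 577. -519.   15.]
scene tamper2 0.61 [521. 257.  11.]
scene tamper2 0.54 [ 483. -313.    9.]
scene tamper2 0.51 [513. -32.  49.]
scene tamper3 0.67 [ 254. -332.   10.]
scene tamper3 0.63 [ 577. -519.   15.]
scene tamper3 0.61 [521. 257.  11.]
scene tamper3 0.54 [ 483. -313.    9.]
scene tamper3 0.51 [513. -32.  49.]
scene tamper4 0.67 [ 254. -332.   10.]
scene tamper4 0.63 [ 577. -519.   15.]
scene tamper4 0.61 [521. 257.  11.]
scene tamper4 0.54 [ 483. -313.    9.]
scene tamper4 0.51 [513. -32.  49.]
top rack 0.81 [521.  39.  10.]
top rack 0.73 [ 664. -343.   98.]
top tamper1 0.8 [505. -26.  49.]
top tamper1 0.77 [516. 263.  10.]
top tamper1 0.76 [ 248. -330.    9.]
top tamper1 0.62 [ 561. -523.   10.]
top ta
[... 439 characters left out ...]
0.    9.]
top tamper3 0.62 [ 561. -523.   10.]
top tamper3 0.61 [551. 111.  49.]
top tamper3 0.56 [ 470. -307.   17.]
top tamper3 0.37 [342. 503.  18.]
top tamper4 0.8 [505. -26.  49.]
top tamper4 0.77 [516. 263.  10.]
top tamper4 0.76 [ 248. -330.    9.]
top tamper4 0.62 [ 561. -523.   10.]
top tamper4 0.61 [551. 111.  49.]
top tamper4 0.56 [ 470. -307.   17.]
top tamper4 0.37 [342. 503.  18.]
top disinfectant 0.82 [661. 338. 105.]
top wipes_tub 0.73 [ 663. -345.   99.]
top steel_bowl 0.69 [ 751. -140.   22.]
top strip_tray 0.89 [754. 125.   3.]
top scrub_brush 0.9 [340. 501.  18.]
top scrub_brush 0.73 [503. -27.  49.]
top tweezers 0.59 [ 376. -501.    1.]
top tweezers 0.32 [527.  46.   4.]
```

View pics/top0.png

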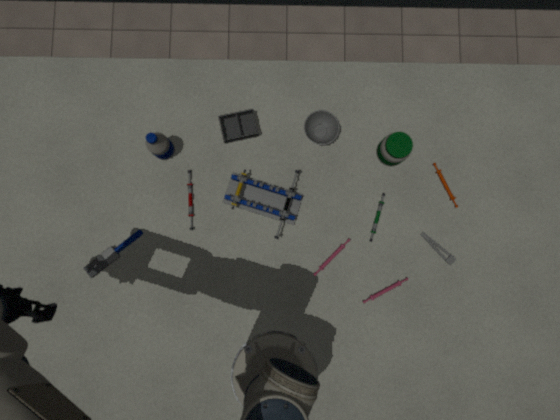

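```bash
python3 - <<'E'
from h import *
im=grab_frame("top");c=get_calibration("top")
K=np.array(c["intrinsics"]);W=np.array(c["world_to_cam"]);print("cam at",np.linalg.inv(W)[:3,3].round())
cr=[]
for d in trace("top","tamper2"):
    m=d["mask"]; p=maskpose("top",m,8);q=maskpose("top",m,45);px=np.argwhere(m).mean(0)[::-1].round()
    print(round(d["conf"],2),px,"z8",p,"z45",q)
# handle middles from coloured sleeve
hsv=cv2.cvtColor(im,cv2.COLOR_BGR2HSV)
for b in boxes_of("top","tamper2"):
    w=toworld(c,b["centre"]); u=W[:3]@np.r_[w,1];u=(K@u/u[2])[:2].astype(int)
    x,y=np.clip(u-35,0,[490,350]);cr.append(cv2.resize(im[y:y+70,x:x+70],(200,200),interpolation=cv2.INTER_CUBIC));print(u)
while len(cr)<8: cr.append(cr[0]*0)
cv2.imwrite("pics/crops.png",np.vstack([np.hstack(cr[:4]),np.hstack(cr[4:8])]))
E
```

```text
cam at [ 372.    6. 1261.]
0.74 [287. 200.] z8 (array([508.6, -31. ]), np.float64(-17.3), np.float64(219.5)) z45 (array([504.5, -29.9]), np.float64(-17.3), np.float64(213.0))
0.69 [444. 184.] z8 (array([ 572.1, -521.3]), np.float64(-153.2), np.float64(151.1)) z45 (array([ 566.2, -505.7]), np.float64(-153.2), np.float64(146.7))
0.68 [190. 201.] z8 (array([516.2, 263.2]), np.float64(-178.3), np.float64(101.6)) z45 (array([512. , 255.6]), np.float64(-178.3), np.float64(98.6))
0.64 [239. 188.] z8 (array([552. , 116.1]), np.float64(-15.4), np.float64(121.1)) z45 (array([546.6, 112.9]), np.float64(-15.4), np.float64(117.5))
0.61 [385. 290.] z8 (array([ 249.5, -330.6]), np.float64(-62.9), np.float64(153.8)) z45 (array([ 253.1, -320.7]), np.float64(-62.9), np.float64(149.3))
0.59 [329. 259.] z8 (array([ 347.5, -168.8]), np.float64(-45.1), np.float64(94.6)) z45 (array([ 348.2, -163.6]), np.float64(-45.1), np.float64(91.8))
0.45 [377. 217.] z8 (array([ 468.3, -308.4]), np.float64(-16.3), np.float64(147.8)) z45 (array([ 465.4, -299.1]), np.float64(-16.3), np.float64(143.5))
0.24 [263. 199.] z8 (array([525.8,  41.2]), np.float64(-107.6), np.float64(231.3)) z45 (array([521.3,  40.2]), np.float64(-107.6), np.float64(224.5))
[444 187]
[377 216]
[238 187]
[284 203]
[189 199]
[384 291]
[329 258]
```

View pics/crops.png

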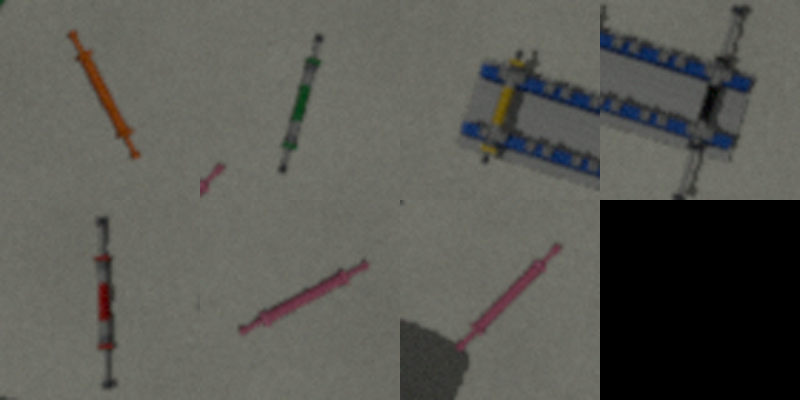

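The top picture shows these tamper-like things:
- The green and steel one at (377,216) is tamper2.
- The red and steel one at (190,201) is tamper3.
- The look-alikes are one orange (444,184) and two pink (329,259), (385,290). I leave these alone.
- In the rack, yellow is at (239,188) and black at (287,200), so green goes next to yellow and red next to black.

The crops confirm green and red.

```bash
cat >> h.py <<'E'
def plan(x,y,z,yaw,n=None):
    s=sense();p=np.array(s["eef_pos"]);y0=s["tcp_rot"][2]
    dy=(np.radians(yaw)-y0+np.pi)%(2*np.pi)-np.pi; d=np.array([x,y,z])-p
    n=n or int(max(np.ceil(np.linalg.norm(d)/60),np.ceil(abs(np.degrees(dy))/10.5),1))
    print("n",n,"from",p.round(1),np.degrees(y0).round(1),"turn/row",np.degrees(-dy/n).round(2))
    for i in range(n):
        a=y0+dy*i/n;c,k=np.cos(a),np.sin(a);e=d/n
        print([round(v,1) for v in (c*e[0]+k*e[1],k*e[0]-c*e[1],-e[2])])
E
python3 -c "
from h import *
plan(516,263,140,181.7,8)"
```

```text
n 8 from [246.1 574.5 231.3] 156.8 turn/row -3.11
[np.float64(-46.3), np.float64(-22.5), np.float64(11.4)]
[np.float64(-45.1), np.float64(-25.0), np.float64(11.4)]
[np.float64(-43.6), np.float64(-27.4), np.float64(11.4)]
[np.float64(-42.1), np.float64(-29.7), np.float64(11.4)]
[np.float64(-40.4), np.float64(-32.0), np.float64(11.4)]
[np.float64(-38.6), np.float64(-34.1), np.float64(11.4)]
[np.float64(-36.7), np.float64(-36.2), np.float64(11.4)]
[np.float64(-34.7), np.float64(-38.1), np.float64(11.4)]
```

Call:
{"fn": "servo_tool", "kwargs": {
  "rows": [
    [45, [-46.3, -22.5, 11.4], [0, 0, -3.1]],
    [45, [-45.1, -25, 11.4], [0, 0, -3.1]],
    [45, [-43.6, -27.4, 11.4], [0, 0, -3.1]],
    [45, [-42.1, -29.7, 11.4], [0, 0, -3.1]],
    [45, [-40.4, -32, 11.4], [0, 0, -3.1]],
    [45, [-38.6, -34.1, 11.4], [0, 0, -3.1]],
    [45, [-36.7, -36.2, 11.4], [0, 0, -3.1]],
    [45, [-34.7, -38.1, 11.4], [0, 0, -3.1]]
  ],
  "force": 60
}}

```text
clock: 2.05
eef_pos: [516.9, 261.5, 139.9]
tcp_rot: [3.141, 0.001, -3.112]
contact_force: [-0.0, -0.8, -0.9]
opening: 0.523
```

Call:
{"fn": "servo_tool", "kwargs": {
  "rows": [
    [45, [0, 0, 0], [0, 0, 0]]
  ]
}}

```text
clock: 2.17
eef_pos: [517.4, 260.1, 139.3]
tcp_rot: [-3.141, -0.001, -3.117]
contact_force: [-0.2, 0.2, 0.7]
opening: 0.525
```

```bash
cat > look.py <<'E'
import sys
from h import *
name,z=sys.argv[1],float(sys.argv[2])
s=sense();print(s["clock"],np.round(s["eef_pos"],1),np.degrees(s["tcp_rot"]).round(1),np.round(s["contact_force"],1),s["opening"])
c=get_calibration("wrist");im=grab_frame("wrist");cv2.imwrite(f"pics/{name}.png",im)
hsv=cv2.cvtColor(im,cv2.COLOR_BGR2HSV)
R=[("red",[(0,8),(172,180)]),("green",[(45,85)]),("yellow",[(20,33)])]
for n,hs in R:
    m=sum(cv2.inRange(hsv,(a,110,40),(b,255,255)) for a,b in hs)
    k,_,st,ce=cv2.connectedComponentsWithStats(m)
    for i in range(1,k):
        if st[i,4]>40: print(n,ce[i].round(),st[i,4],ray(c,*ce[i],z,True)[:2].round(1))
for d in trace("wrist","tamper2"):
    m=d["mask"];px=np.argwhere(m).mean(0)[::-1].round()
    # axis in world: unproject all pixels, PCA
    ii=np.argwhere(m)[::5];w=np.array([ray(c,u,v,z,True)[:2] for v,u in ii])
    mu=w.mean(0);U,S,V=np.linalg.svd(w-mu,full_matrices=False)
    t=(w-mu)@V[0];mid=mu+V[0]*(t.max()+t.min())/2
    print(round(d["conf"],2),px,mid.round(1),"yaw",np.degrees(np.arctan2(V[0,1],V[0,0])).round(1),"len",np.ptp(t).round())
E
python3 look.py w1 8
```

```text
2.175 [517.4 260.1 139.3] [-180.    -0.  -178.6] [-0.2  0.2  0.7] 0.5249981961388044
red [282. 143.] 109 [471.5 260.2]
red [284. 197.] 559 [519.1 263.3]
red [286. 247.] 96 [567.6 266.6]
yellow [118. 188.] 181 [513.4 105.7]
yellow [111. 239.] 517 [567.3  89.6]
yellow [107. 283.] 104 [621.6  72. ]
0.94 [283. 189.] [519.  263.2] yaw 3.7 len 186.0
0.87 [113. 230.] [565.7  89.1] yaw -17.4 len 144.0
0.72 [  2. 167.] [518. -72.] yaw -16.1 len 253.0
0.56 [ 83. 206.] [529.7  42.3] yaw 75.9 len 230.0
```

View pics/w1.png

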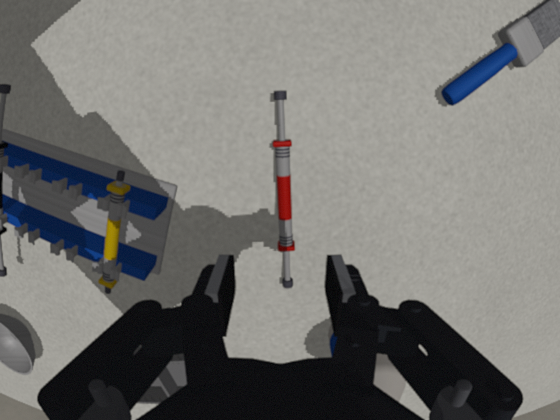

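The wrist view shows red tamper3 at (284,197), lying between the open fingers, with nothing near it. I go down and grip it.

```bash
python3 -c "
from h import *
plan(519.1,263.3,4,183.8,4)"
```

```text
n 4 from [515.9 262.4 140. ] -178.5 turn/row -0.58
[np.float64(-0.8), np.float64(0.2), np.float64(34.0)]
[np.float64(-0.8), np.float64(0.2), np.float64(34.0)]
[np.float64(-0.8), np.float64(0.2), np.float64(34.0)]
[np.float64(-0.8), np.float64(0.2), np.float64(34.0)]
```

Call:
{"fn": "servo_tool", "kwargs": {
  "rows": [
    [45, [-0.8, 0.2, 34], [0, 0, -0.6]],
    [45, [-0.8, 0.2, 34], [0, 0, -0.6]],
    [45, [-0.8, 0.2, 34], [0, 0, -0.6]],
    [45, [-0.8, 0.2, 34], [0, 0, -0.6]],
    [45, [0, 0, 0], [0, 0, 0]],
    [8, [0, 0, 0], [0, 0, 0]],
    [8, [0, 0, 0], [0, 0, 0]],
    [8, [0, 0, 0], [0, 0, 0]]
  ],
  "force": 60
}}

```text
clock: 3.28
eef_pos: [519.8, 264.5, 5.9]
tcp_rot: [3.14, 0.002, -3.072]
contact_force: [-2.0, 1.6, 5.2]
opening: 0.108
```

Call:
{"fn": "servo_tool", "kwargs": {
  "rows": [
    [8, [0, 0, 0], [0, 0, 0]],
    [8, [0, 0, -30], [0, 0, 0]],
    [8, [0, 0, -50], [0, 0, 0]],
    [8, [0, 0, -50], [0, 0, 0]],
    [8, [0, 0, 0], [0, 0, 0]]
  ]
}}

```text
clock: 3.9
eef_pos: [521.8, 265.1, 139.4]
tcp_rot: [3.138, 0.008, -3.072]
contact_force: [0.1, 1.1, -1.3]
opening: 0.107
```

```bash
python3 look.py w2 128; python3 -c "
from h import *
plan(518.5,17.7,134,163.5)"
```

```text
3.9 [521.8 265.1 139.4] [ 179.8    0.5 -176. ] [ 0.1  1.1 -1.3] 0.10656411041359251
red [280. 177.] 510 [476.9 262. ]
red [280. 271.] 1493 [528.9 265.5]
red [280. 346.] 278 [584.5 269.7]
yellow [111. 175.] 174 [480.6 172.7]
yellow [103. 226.] 525 [510.5 163.9]
yellow [ 96. 270.] 102 [540.9 153.9]
0.95 [280. 220.] [513.3 264.5] yaw 4.0 len 173.0
0.83 [104. 217.] [509.7 163.8] yaw -17.2 len 80.0
0.68 [ 2. 83.] [434.3  89.4] yaw -5.4 len 40.0
0.37 [510.  54.] [392.8 386.1] yaw -50.2 len 116.0
n 5 from [519.2 263.8 135.2] -176.0 turn/row 4.1
[np.float64(3.6), np.float64(-49.1), np.float64(0.2)]
[np.float64(0.1), np.float64(-49.2), np.float64(0.2)]
[np.float64(-3.5), np.float64(-49.1), np.float64(0.2)]
[np.float64(-7.0), np.float64(-48.7), np.float64(0.2)]
[np.float64(-10.4), np.float64(-48.1), np.float64(0.2)]
```

Call:
{"fn": "servo_tool", "kwargs": {
  "rows": [
    [8, [3.6, -49.1, 0], [0, 0, 4.1]],
    [8, [0.1, -49.2, 0], [0, 0, 4.1]],
    [8, [-3.5, -49.1, 0], [0, 0, 4.1]],
    [8, [-7, -48.7, 0], [0, 0, 4.1]],
    [8, [-10.4, -48.1, 0], [0, 0, 4.1]],
    [8, [0, 0, 0], [0, 0, 0]],
    [8, [0, 0, 0], [0, 0, 0]]
  ]
}}

```text
clock: 4.88
eef_pos: [517.5, 17.7, 133.2]
tcp_rot: [-3.141, -0.002, 2.853]
contact_force: [-0.0, -0.5, -0.6]
opening: 0.109
```

```bash
python3 look.py w3 45; python3 -c "
from h import *
for i in range(3): print(np.round(sense()['eef_pos'],1),get_calibration('wrist')['world_to_cam'].__class__)
print(np.linalg.inv(np.array(get_calibration('wrist')['world_to_cam'])).round(2))"
```

```text
4.875 [517.5  17.7 133.2] [-1.800e+02 -1.000e-01  1.635e+02] [-0.  -0.5 -0.6] 0.10915670651540181
red [280. 177.] 539 [491.6  25.1]
red [280. 271.] 1544 [566.5   2.7]
red [280. 346.] 266 [646.  -20.9]
green [  9. 239.] 222 [ 468.  -261.1]
green [ 54. 362.] 673 [ 631.7 -314.9]
green [ 38. 405.] 1074 [ 725.4 -448.7]
yellow [413. 155.] 159 [502.7 126.6]
yellow [406. 215.] 683 [548.7 112.3]
yellow [397. 269.] 125 [595.2  98.4]
0.85 [406. 208.] [548.7 112.2] yaw -16.7 len 124.0
0.79 [214. 189.] [493.4 -27.9] yaw -16.8 len 191.0
0.65 [ 12. 244.] [ 474.6 -262.7] yaw -19.3 len 115.0
0.63 [280. 221.] [544.4   9.1] yaw -16.7 len 260.0
0.43 [  4. 350.] [ 607.5 -417.4] yaw -112.6 len 17.0
[517.9  18.5 133.5] <class 'numpy.ndarray'>
[517.9  18.5 133.5] <class 'numpy.ndarray'>
[517.9  18.5 133.5] <class 'numpy.ndarray'>
[[ 2.8000e-01  9.1000e-01  3.0000e-01  4.3969e+02]
 [ 9.6000e-01 -2.7000e-01 -9.0000e-02  4.1210e+01]
 [-0.0000e+00  3.1000e-01 -9.5000e-01  2.7589e+02]
 [ 0.0000e+00  0.0000e+00  0.0000e+00  1.0000e+00]]
```

View pics/w3.png

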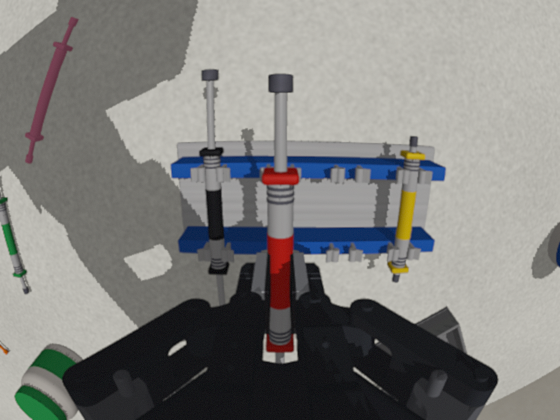

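The view shows red gripped at (280,271). The black-side empty pair is at about (240,240), and black (214,210) and yellow (406,215) sit at the ends. I measure the rack's rails and the held handle.

```bash
python3 - <<'E'
from h import *
c=get_calibration("wrist");im=cv2.imread("pics/w3.png");hsv=cv2.cvtColor(im,cv2.COLOR_BGR2HSV)
m=cv2.inRange(hsv,(105,130,50),(125,255,255));m[:130]=0;m[280:]=0;m[:,:165]=0;m[:,450:]=0
th=np.radians(-16.7);ex=np.array([np.cos(th),np.sin(th)]);ey=np.array([-ex[1],ex[0]])
def uv(u,v,z): w=ray(c,u,v,z,True)[:2];return np.r_[w@ex,w@ey].round(1)
for u in (185,195,228,300,312,385,425):
    col=np.where(m[:,u])[0]; g=np.split(col,np.where(np.diff(col)>15)[0]+1)
    print(u,[(int(k[0]),int(k[-1]),uv(u,k[-1]+.5,39)) for k in g if len(k)])
for lo,hi in((150,200),(215,270)):
    r=[(uv(np.where(m[v])[0][0],v,39),uv(np.where(m[v])[0][-1],v,39)) for v in range(lo,hi,6) if m[v].any()];print([(a[1],b[1]) for a,b in r])
bx=[];
for n,zz,pts in (("red",138,[(280,177),(280,271),(280,346)]),("red",142,[(280,177),(280,271),(280,346)]),("yel",45,[(413,155),(406,215),(397,269)]),("blk",45,[(211,152),(215,212),(218,267)])): print(n,zz,[uv(*p,zz) for p in pts])
p=np.array(sense()["eef_pos"][:2]);print("tcp",p@ex,p@ey)
E
```

```text
185 [(158, 177, array([465.6,  93.1])), (231, 251, array([528.9,  87.1]))]
195 [(157, 166, array([457.1, 101.7])), (227, 252, array([529.5,  95.8]))]
228 [(157, 166, array([457.4, 127.3])), (228, 241, array([518.8, 124.5]))]
300 [(157, 167, array([458.1, 181. ])), (228, 251, array([527.2, 182.8]))]
312 [(157, 177, array([465.7, 190.2])), (228, 253, array([529.1, 192.7]))]
385 [(159, 178, array([465.5, 247.6])), (228, 251, array([528.3, 255. ]))]
425 [(161, 169, array([457.2, 281.5])), (232, 250, array([528.6, 293. ]))]
[(np.float64(106.0), np.float64(144.7)), (np.float64(86.6), np.float64(287.1)), (np.float64(82.2), np.float64(299.0)), (np.float64(82.6), np.float64(299.7))]
[(np.float64(91.2), np.float64(283.0)), (np.float64(88.1), np.float64(290.8)), (np.float64(83.1), np.float64(297.8)), (np.float64(82.5), np.float64(299.0)), (np.float64(82.7), np.float64(254.9))]
red 138 [array([442., 166.]), array([488.6, 166.3]), array([538.4, 166.6])]
red 142 [array([441.1, 166. ]), array([486.3, 166.3]), array([534.7, 166.6])]
yel 45 [array([445.1, 266.9]), array([493.4, 266.7]), array([542.4, 266.2])]
blk 45 [array([445.3, 116. ]), array([491.4, 116.7]), array([539.3, 115.8])]
tcp 490.71692221430936 166.5729371293014
```

Call:
{"fn": "servo_tool", "kwargs": {
  "rows": [
    [8, [-1, 0.4, 30], [0, 0, -0.2]],
    [8, [0, 0, 25], [0, 0, 0]],
    [8, [0, 0, 18], [0, 0, 0]],
    [8, [0, 0, 5], [0, 0, 0]],
    [8, [0, 0, 3], [0, 0, 0]],
    [8, [0, 0, 0], [0, 0, 0]]
  ],
  "force": 100
}}

```text
clock: 5.72
eef_pos: [519.2, 18.0, 53.4]
tcp_rot: [-3.141, -0.0, 2.859]
contact_force: [-0.7, -3.7, -0.8]
opening: 0.108
```

Call:
{"fn": "servo_tool", "kwargs": {
  "rows": [
    [8, [0, 0, 2], [0, 0, 0]],
    [8, [0, 0, 2], [0, 0, 0]],
    [8, [0, 0, 2], [0, 0, 0]],
    [8, [0, 0, 0], [0, 0, 0]]
  ]
}}

```text
clock: 6.22
eef_pos: [520.3, 17.8, 47.8]
tcp_rot: [3.141, 0.002, 2.858]
contact_force: [0.1, -3.8, 3.5]
opening: 0.11
```

Call:
{"fn": "servo_tool", "kwargs": {
  "rows": [
    [8, [0, 0, 2], [0, 0, 0]],
    [8, [0, 0, 2], [0, 0, 0]],
    [8, [0, 0, 2], [0, 0, 0]],
    [8, [0, 0, 0], [0, 0, 0]]
  ]
}}

```text
clock: 6.72
eef_pos: [519.2, 17.9, 42.5]
tcp_rot: [3.142, -0.0, 2.857]
contact_force: [-8.1, -2.3, 26.9]
opening: 0.104
```

Call:
{"fn": "servo_tool", "kwargs": {
  "rows": [
    [8, [0, 0, 1.5], [0, 0, 0]],
    [8, [0, 0, 1.5], [0, 0, 0]],
    [8, [0, 0, 0], [0, 0, 0]],
    [8, [0, 0, 0], [0, 0, 0]]
  ]
}}

```text
clock: 7.22
eef_pos: [519.4, 17.9, 42.0]
tcp_rot: [3.141, 0.0, 2.857]
contact_force: [-20.0, -3.0, 63.7]
opening: 0.111
```

It meets a stiff stop at z=42, which is the seated height. I back off and release.

Call:
{"fn": "servo_tool", "kwargs": {
  "rows": [
    [8, [0, 0, -3.5], [0, 0, 0]],
    [28, [0, 0, 0], [0, 0, 0]],
    [28, [0, 0, 0], [0, 0, 0]],
    [28, [0, 0, 0], [0, 0, 0]],
    [28, [0, 0, -30], [0, 0, 0]],
    [28, [0, 0, -50], [0, 0, 0]],
    [28, [0, 0, 0], [0, 0, 0]]
  ]
}}

```text
clock: 8.1
eef_pos: [521.8, 17.9, 124.5]
tcp_rot: [3.14, 0.006, 2.857]
contact_force: [0.4, 0.3, 0.0]
opening: 0.326
```

```bash
python3 look.py w4 45; python3 -c "
from h import *
plan(467.5,-306.5,125,163.7)"
```

```text
8.1 [521.8  17.9 124.5] [179.9   0.3 163.7] [0.4 0.3 0. ] 0.3260840635492517
red [277. 145.] 182 [472.2  30.4]
red [278. 211.] 843 [518.2  17.1]
red [278. 270.] 135 [565.    3.3]
green [  3. 239.] 187 [ 470.7 -259. ]
green [ 49. 362.] 717 [ 631.4 -312.8]
green [ 32. 405.] 1051 [ 726.3 -452.9]
yellow [416. 151.] 171 [502.7 126.6]
yellow [408. 213.] 732 [548.6 112.2]
yellow [399. 269.] 135 [595.   98.5]
0.97 [  9. 257.] [ 488.5 -265. ] yaw -20.4 len 92.0
0.92 [408. 207.] [548.4 112.4] yaw -16.6 len 125.0
0.89 [208. 177.] [482.2 -24.5] yaw -17.0 len 169.0
0.82 [278. 196.] [518.3  17.1] yaw -16.4 len 186.0
0.67 [41. 84.] [ 362.8 -139.8] yaw -44.6 len 133.0
0.26 [305. 197.] [515.5  43. ] yaw 72.9 len 213.0
n 6 from [519.4  17.8 121.5] 163.7 turn/row 0.0
[np.float64(-6.9), np.float64(-54.3), np.float64(-0.6)]
[np.float64(-6.9), np.float64(-54.3), np.float64(-0.6)]
[np.float64(-6.9), np.float64(-54.3), np.float64(-0.6)]
[np.float64(-6.9), np.float64(-54.3), np.float64(-0.6)]
[np.float64(-6.9), np.float64(-54.3), np.float64(-0.6)]
[np.float64(-6.9), np.float64(-54.3), np.float64(-0.6)]
```

View pics/w4.png

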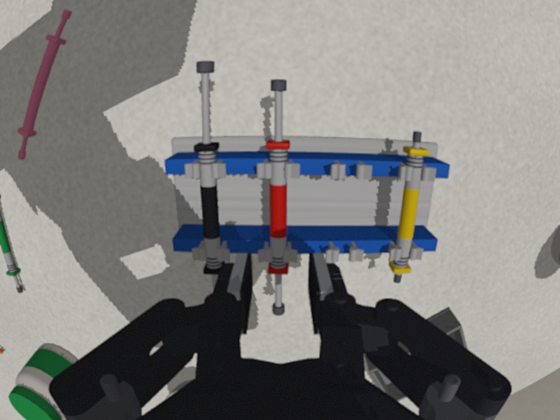

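Red (278,211) lies in its pair, parallel to the others. Its length scale matches the seated height. Now I go for green.

Call:
{"fn": "servo_tool", "kwargs": {
  "rows": [
    [45, [-6.9, -54.3, 0], [0, 0, 0]],
    [45, [-6.9, -54.3, 0], [0, 0, 0]],
    [45, [-6.9, -54.3, 0], [0, 0, 0]],
    [45, [-6.9, -54.3, 0], [0, 0, 0]],
    [45, [-6.9, -54.3, 0], [0, 0, 0]],
    [45, [-6.9, -54.3, 0], [0, 0, 0]],
    [45, [0, 0, 0], [0, 0, 0]],
    [45, [0, 0, 0], [0, 0, 0]]
  ],
  "force": 60
}}

```text
clock: 9.2
eef_pos: [466.6, -305.9, 120.0]
tcp_rot: [3.14, -0.003, 2.856]
contact_force: [0.3, 0.4, -0.1]
opening: 0.525
```

```bash
python3 look.py w5 8
```

```text
9.2 [ 466.6 -305.9  120. ] [179.9  -0.2 163.7] [ 0.3  0.4 -0.1] 0.524544753472121
green [277. 152.] 116 [ 426.2 -296.6]
green [277. 210.] 574 [ 472.1 -310.1]
green [278. 262.] 84 [ 518.9 -323.3]
0.98 [132.  14.] [ 276.6 -379.1] yaw 115.0 len 41.0
0.96 [277. 203.] [ 472.2 -310. ] yaw -16.6 len 155.0
0.8 [552. 247.] [605.3 -15.2] yaw -12.0 len 82.0
0.76 [106. 323.] [ 573.9 -521.6] yaw 26.6 len 155.0
0.55 [389.  44.] [ 365.9 -187.4] yaw -44.6 len 102.0
```

View pics/w5.png

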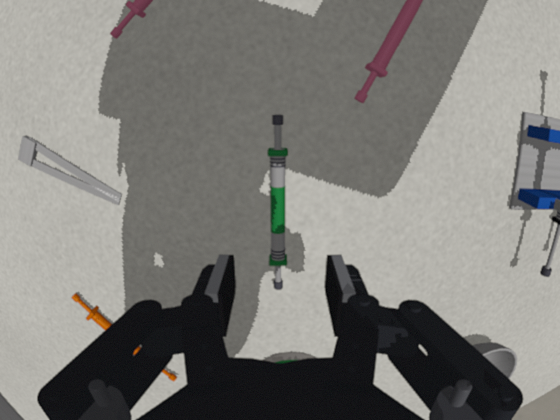

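The view shows green tamper2 at (277,210), clear of its neighbours. Grasp it.

Call:
{"fn": "servo_tool", "kwargs": {
  "rows": [
    [45, [-5.5, -2, 30], [0, 0, 0.2]],
    [45, [0, 0, 40], [0, 0, 0]],
    [45, [0, 0, 30], [0, 0, 0]],
    [45, [0, 0, 17], [0, 0, 0]],
    [45, [0, 0, 0], [0, 0, 0]],
    [8, [0, 0, 0], [0, 0, 0]],
    [8, [0, 0, 0], [0, 0, 0]],
    [8, [0, 0, 0], [0, 0, 0]]
  ]
}}

```text
clock: 10.3
eef_pos: [473.2, -310.6, 6.0]
tcp_rot: [-3.141, 0.002, 2.854]
contact_force: [-0.6, 1.4, 5.6]
opening: 0.106
```

Call:
{"fn": "servo_tool", "kwargs": {
  "rows": [
    [8, [0, 0, 0], [0, 0, 0]],
    [8, [0, 0, -30], [0, 0, 0]],
    [8, [0, 0, -50], [0, 0, 0]],
    [8, [0, 0, -50], [0, 0, 0]],
    [8, [0, 0, 0], [0, 0, 0]]
  ],
  "force": 100
}}

```text
clock: 10.92
eef_pos: [474.9, -311.8, 139.4]
tcp_rot: [-3.139, 0.008, 2.854]
contact_force: [0.2, -0.6, -0.3]
opening: 0.109
```

```bash
python3 -c "
from h import *
th=np.radians(-16.7);ex=np.array([np.cos(th),np.sin(th)]);ey=np.array([-ex[1],ex[0]])
t=491.2*ex+216.2*ey;print(t,166.2*ey+491.2*ex,sense()['eef_pos'])
plan(*t,134,163.5)"
```

```text
[532.60975386  65.92973604] [518.24172787  18.03861129] [ 474.87093634 -311.82879177  139.4295795 ]
n 7 from [ 474.9 -311.8  139.4] 163.5 turn/row -0.0
[np.float64(7.4), np.float64(54.1), np.float64(0.8)]
[np.float64(7.4), np.float64(54.1), np.float64(0.8)]
[np.float64(7.4), np.float64(54.1), np.float64(0.8)]
[np.float64(7.4), np.float64(54.1), np.float64(0.8)]
[np.float64(7.4), np.float64(54.1), np.float64(0.8)]
[np.float64(7.4), np.float64(54.1), np.float64(0.8)]
[np.float64(7.4), np.float64(54.1), np.float64(0.8)]
```

Call:
{"fn": "servo_tool", "kwargs": {
  "rows": [
    [8, [7.2, 54.1, 0], [0, 0, 0]],
    [8, [7.2, 54.1, 0], [0, 0, 0]],
    [8, [7.2, 54.1, 0], [0, 0, 0]],
    [8, [7.2, 54.1, 0], [0, 0, 0]],
    [8, [7.2, 54.1, 0], [0, 0, 0]],
    [8, [7.2, 54.1, 0], [0, 0, 0]],
    [8, [7.2, 54.1, 0], [0, 0, 0]],
    [8, [0, 0, 0], [0, 0, 0]]
  ]
}}

```text
clock: 11.92
eef_pos: [531.6, 70.5, 134.1]
tcp_rot: [3.141, -0.0, 2.858]
contact_force: [0.6, -1.4, -0.4]
opening: 0.109
```

Call:
{"fn": "servo_tool", "kwargs": {
  "rows": [
    [8, [0, 0, 0], [0, 0, 0]]
  ]
}}

```text
clock: 12.05
eef_pos: [530.9, 67.2, 134.0]
tcp_rot: [-3.141, -0.001, 2.855]
contact_force: [1.1, 0.2, 0.2]
opening: 0.109
```

```bash
python3 look.py w6 138; python3 -c "
from h import *
plan(532.6,65.9,62,163.4,3)"
```

```text
12.05 [530.9  67.2 134. ] [-1.800e+02 -1.000e-01  1.636e+02] [1.1 0.2 0.2] 0.10941725270971124
red [209. 152.] 157 [464.6  54.4]
red [214. 214.] 738 [492.2  46.5]
red [218. 269.] 136 [520.   38.2]
green [280. 175.] 508 [483.4  80.7]
green [280. 269.] 1489 [528.1  67.6]
green [279. 345.] 231 [576.4  53.2]
green [ 39. 364.] 1140 [ 570.7 -145.1]
green [ 17. 399.] 985 [ 620.3 -237.8]
yellow [347. 155.] 174 [482.7 111.6]
yellow [343. 217.] 737 [510.2 103.4]
yellow [338. 272.] 128 [538.   94.9]
0.87 [213. 196.] [489.8  47.1] yaw -16.5 len 107.0
0.86 [16. 95.] [399.4 -43.9] yaw -44.1 len 79.0
0.73 [280. 235.] [522.4  69.2] yaw -16.4 len 141.0
0.7 [152. 192.] [479.1  18.8] yaw -16.8 len 119.0
0.65 [344. 209.] [509.9 103.4] yaw -17.2 len 74.0
n 3 from [531.1  66.3 134.2] 163.4 turn/row 0.02
[np.float64(-0.5), np.float64(0.0), np.float64(24.1)]
[np.float64(-0.5), np.float64(0.0), np.float64(24.1)]
[np.float64(-0.5), np.float64(0.0), np.float64(24.1)]
```

View pics/w6.png

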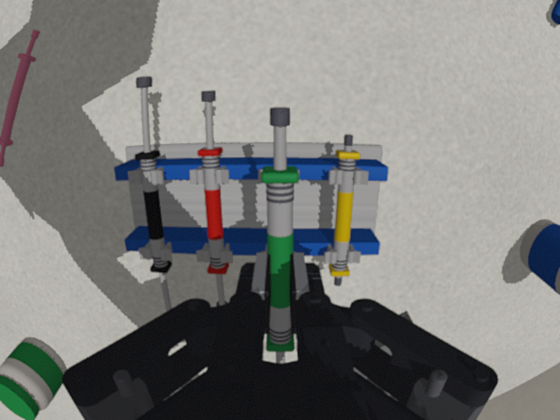

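Green (280,269) is held over the empty pair between red and yellow. I lower it and press it as before.

Call:
{"fn": "servo_tool", "kwargs": {
  "rows": [
    [8, [-2, 0.3, 30], [0, 0, 0]],
    [8, [0, 0, 25], [0, 0, 0]],
    [8, [0, 0, 18], [0, 0, 0]],
    [8, [0, 0, 5], [0, 0, 0]],
    [8, [0, 0, 3], [0, 0, 0]],
    [8, [0, 0, 2], [0, 0, 0]],
    [8, [0, 0, 2], [0, 0, 0]],
    [8, [0, 0, 2], [0, 0, 0]]
  ]
}}

```text
clock: 13.15
eef_pos: [534.4, 66.3, 49.1]
tcp_rot: [-3.141, 0.002, 2.854]
contact_force: [-1.7, -7.1, 6.4]
opening: 0.109
```

Call:
{"fn": "servo_tool", "kwargs": {
  "rows": [
    [8, [0, 0, 2], [0, 0, 0]],
    [8, [0, 0, 2], [0, 0, 0]],
    [8, [0, 0, 2], [0, 0, 0]],
    [8, [0, 0, 1], [0, 0, 0]],
    [8, [0, 0, 0], [0, 0, 0]]
  ]
}}

```text
clock: 13.78
eef_pos: [533.8, 66.4, 42.6]
tcp_rot: [-3.141, 0.001, 2.854]
contact_force: [-7.2, -6.0, 20.4]
opening: 0.106
```

Call:
{"fn": "servo_tool", "kwargs": {
  "rows": [
    [8, [0, 0, 1], [0, 0, 0]],
    [8, [0, 0, 0], [0, 0, 0]],
    [8, [0, 0, -2.5], [0, 0, 0]],
    [28, [0, 0, 0], [0, 0, 0]],
    [28, [0, 0, 0], [0, 0, 0]],
    [28, [0, 0, 0], [0, 0, 0]],
    [28, [0, 0, -30], [0, 0, 0]],
    [28, [0, 0, -50], [0, 0, 0]]
  ]
}}

```text
clock: 14.78
eef_pos: [532.4, 67.1, 121.5]
tcp_rot: [-3.14, -0.003, 2.854]
contact_force: [1.4, 0.1, 0.2]
opening: 0.328
```

Call:
{"fn": "servo_tool", "kwargs": {
  "rows": [
    [28, [0, 0, -40], [0, 0, 0]],
    [28, [0, 0, 0], [0, 0, 0]],
    [28, [0, 0, 0], [0, 0, 0]]
  ]
}}

```text
clock: 15.15
eef_pos: [533.2, 67.1, 161.6]
tcp_rot: [-3.141, -0.0, 2.854]
contact_force: [-0.2, 0.2, 0.1]
opening: 0.326
```

```bash
python3 look.py w7 45; python3 - <<'E'
from h import *
im=grab_frame("scene");cv2.imwrite("pics/s7.png",im);c=get_calibration("scene")
W=np.array(c["world_to_cam"]);K=np.array(c["intrinsics"]);u=W[:3]@[525,40,45,1];u=(K@u/u[2]).astype(int);print(u)
x,y=np.clip(u[:2]-[90,65],0,[380,290]);cv2.imwrite("pics/s7c.png",cv2.resize(im[y:y+130,x:x+180],(800,578),interpolation=cv2.INTER_CUBIC))
E
```

```text
15.15 [533.2  67.1 161.6] [-180.    -0.   163.5] [-0.2  0.2  0.1] 0.3258952966576305
red [215. 144.] 131 [472.3  30.4]
red [219. 200.] 606 [518.6  17.3]
red [222. 252.] 115 [564.8   3.7]
green [277. 142.] 113 [486.   78.2]
green [277. 200.] 594 [532.1  64.6]
green [277. 252.] 92 [578.7  51. ]
green [ 47. 350.] 976 [ 648.3 -304.8]
green [ 23. 384.] 1120 [ 722.9 -448.3]
yellow [340. 146.] 133 [502.7 126.3]
yellow [337. 203.] 611 [548.8 112.3]
yellow [333. 254.] 104 [595.1  98.3]
0.92 [337. 195.] [545.3 113.5] yaw -17.0 len 118.0
0.88 [277. 191.] [531.7  64.8] yaw -16.5 len 154.0
0.8 [31. 94.] [ 362.6 -137.7] yaw -44.7 len 136.0
0.76 [218. 180.] [502.9  21.8] yaw -16.4 len 154.0
0.7 [537. 244.] [680.8 345. ] yaw 37.5 len 156.0
[297 210   1]
```

View pics/w7.png

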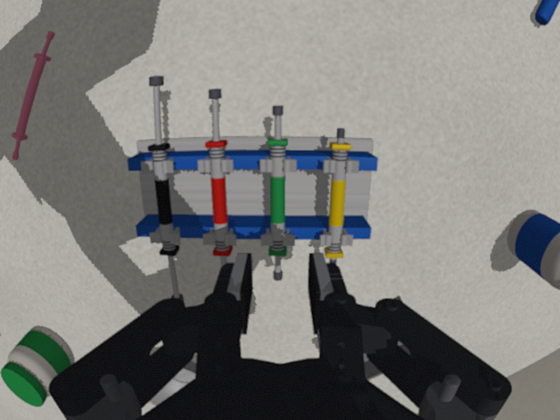

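View pics/s7c.png

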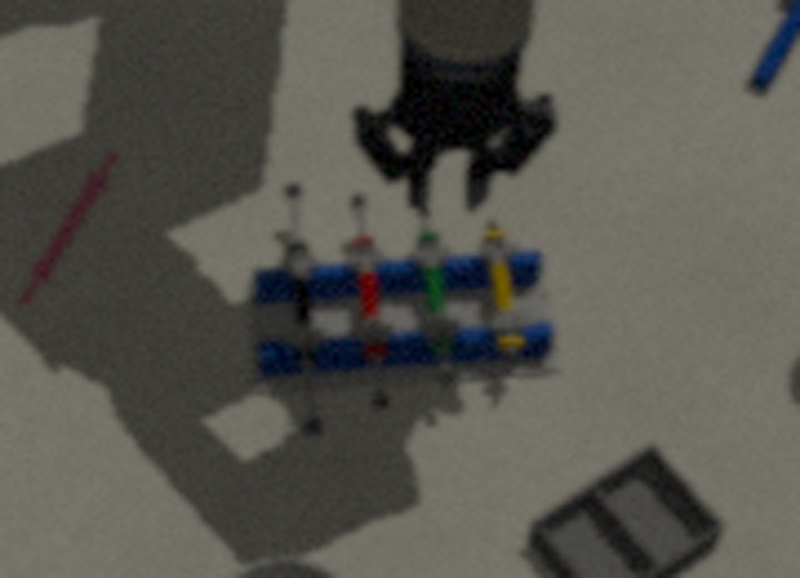

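In both pictures all four lie parallel, in the order black, red, green, yellow. The collar spacings read on the seated plane agree: red 96.3, green 96.6, and yellow 96.5, which was seated from the start. I hand the job in.

```bash
python3 -c "
from rig import *
print(sign_off())"
```

```text
the job is handed in; nothing more can be done
None
```

I placed red tamper3 next to black and green tamper2 next to yellow, pressed both down to a hard stop, and handed the job in at about 15 s on the robot's clock. The hand-in returned no verdict.

- **Seating:** Both presses stopped with the fingertips at about 42 mm, which is the seated height. On the last wrist picture, collar spacings on the seated plane were 96.3 mm (red), 96.6 mm (green) and 96.5 mm (yellow, seated from the start). A handle still resting on the beads would have read about 102 mm.
- **Position and angle:** Both middles are within about 2 mm of their pair points, and both are parallel to the rack within about 0.5°.
- **The rest:** Yellow did not measurably move. For black I only checked by eye in the pictures. The gripper was open and clear at z ≈ 162 mm, with no contact force. The path never went near a bystander, but I did not re-measure the bystanders afterwards.
- **Excess force:** The last press on red reached 64 N at the wrist, well over the 20 N stated as harmless. I saw no ill effect. I kept the press on green gentler, at 20 N plus one more millimetre.

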